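# Sweep spilt cup lids into the collecting pan

## Robot

A 6-joint arm with a two-finger parallel gripper is mounted at the origin on a cart in front of the work surface, level with it; the furniture and walls round the work are solid. World frame = base frame: x ahead of the robot, y to its left, z up, the work surface at z = 0. Lengths are in m, angles in degrees, forces in N, time in s.
With the tool pointing down it reaches from about 0.4 to 0.825 m from the base axis. Payload 7 kg.
Tool frame: the origin (TCP) lies at the very end of the fingers, on their centre line; the grasp point (between the pads) lies 19 mm behind it (r.hold_point_z is the distance from the TCP to the grasp point, in m); z points along the fingers, y is the line along which they close (so a half turn about z gives the same grasp; the last joint's range is limited). The gripper opens to 88 mm and grips with 3 to 60 N. Pads are 19 mm wide; open, the fingers measure 130 mm over their backs; the gripper's body (78 mm by 193 mm) begins 47 mm behind the grasp point.
Start: joints at [-52.592, 20.546, 0.682, 0, -70.136, -16.507], TCP at [0.241, -0.631, 0.191] pointing down, gripper open.
Joint ranges: [-176.03, 176.03], [-82.01, 121.73], [-58.28, 71.71], [-173.87, 95.51], [-174.79, -0.11], [-173.66, 173.66]. Speed limits (degrees/s): [136.94, 136.94, 172.46, 180, 180, 180].

## Interface

Orientations are given as [roll, pitch, yaw] about the fixed x, y, z axes, in that order (R = Rz(yaw) Ry(pitch) Rx(roll)).
In Python, from plant import telemetry, vision, workorder, r gives the robot as it stands.
- The arm moves only by the tool move_arm, never from a script. Its argument "plan" is a list of rows, each a list of 7 numbers: the opening, from -1 (shut) to 1 (fully open), so that 0 is half open, then the shift along the world's x, y, z in m, then the turn, a rotation vector about the world's x, y, z in degrees. In form: [[fingers, dx, dy, dz, ax, ay, az], ...]. A call has 1 to 20 rows; each row shifts and turns the commanded pose from where the row before left it; what a row does not reach is not made up. A row lasts 1/8 s, in which the tool goes at most 62.5 mm and 10.7 degrees, less where a joint would pass 70% of its speed; a pose out of reach is approached as far as the arm can. A call is refused whole if a number of a shift passes 0.0625 or a number of a turn 10.7, either way. A call with a gripper value outside its range is refused whole. The fingers move at their own pace and stop on an object; "force" is the grip in N (left out, the last holds). Time passes only in rows, so rows that do not move let the fingers close. It gives the time, the measured TCP pose, the force, the opening and the grip force at its end, in the units of the state.
- telemetry.get_state(): the state, without advancing time (a new reading comes with each control period).
- vision.capture(name): name is "side" or "top" or "wrist"; returns a dict with "img" (420x560x3 uint8, red, green, blue), "depth" (420x560 float32, m along the optical axis (not along the pixel's ray), 0 where there is no reading), "intrinsics" (3x3 intrinsics, pixels), "R" (3x3) and "t" (3): a world point X has camera coordinates R X + t. Camera axes: x right, y down, z forward; pixel columns grow to the right and rows downward; lengths in m; the calibration is good to about 2 mm. A picture is of the moment at which its call begins.
- workorder.close_job(): hands the job in; it is judged then, once.
The state is a dict: "time_s": time; "joints": joint angles; "qd": joint speeds; "joint_torque": joint torques, N m; "tcp_pos": TCP position; "eef_rot": TCP orientation; "contact_force": force on the tool from outside, world axes, zero at the start; "moment": the same for the moment, N m; "gripper_width": finger opening in m; "gripper_force": force on a finger pad.
Only numpy, scipy, OpenCV 4.12 (cv2) and the standard library are available. Lean on these libraries where they do the work, as an engineer would, in place of code of your own. Each camera call takes 0.05 s, during which the arm holds its last target. There are 200 camera calls.

## Task

Three loose blue cup lids lie scattered on the worktop. Sweep all three with the squeegee over the lip into the steel collecting pan, without touching the lids with the gripper and without disturbing the sample cups; then stand the squeegee on the worktop clear of the pan and swing the pan's cover fully shut.

Things in the scene. Friction and masses are not known exactly. Their poses are not given: they have to be found in the camera images.
- squeegee_grip (a point): centre of the bench squeegee's handle, a grey bar along y, 116 mm long, 24 mm wide (x), from 60 to 84 mm above the underside of the sole (this point: 72 mm). Grip it from above across x, in the free middle between its two posts (at y = +-44 mm). x across the blade, y along it, z up
- squeegee: the same squeegee, loose, 0.25 kg, standing on the worktop: black rubber sole 40 mm (x) by 120 mm (y), 20 mm high, under an aluminium head that ends at 28 mm. Origin: centre of the sole's underside. Both long faces (+x and -x) are alike and either can sweep
- pan: steel collecting pan, fixed. Origin: at worktop height under the middle of the crest of its lip; x points into the pan (the way to sweep), y across, z up. A ramp rises from the worktop at x = -36 mm to the crest, 6 mm high, at x = 0, then steps down to the floor, 1.6 mm high. Inside 210 mm wide (y = +-105), 150 mm deep (to x = 150)
- pan_in (a point): centre of the pan's floor, 75 mm behind the lip's crest. Side and rear walls are 3 mm thick and 45 mm high; beside the ramp cheeks 30 mm high flare outwards from the side walls to y = +-119 mm. Behind the rear wall a carrying handle, 33 mm high, reaches out 44 mm
- cover (a joint): the pan's cover, a steel plate 160 by 216 mm, hinged on the rear wall. 0: shut, level on the pan; 1.57: upright; starts open at 1.6 to 1.9 rad, leaning back (limit 1.95). It stays put about upright; pushed over from behind (towards -x of the pan) to below about 1.0 rad it sinks shut by itself in about 2 s
- cover_hinge (a point): middle of the cover's hinge axis, at x = 155 mm, z = 48 mm of the pan; the axis runs along the pan's y
- cover_edge (a point): middle of the cover's free edge, 160 mm from the hinge axis: about 208 mm above the worktop when upright, 50 mm when shut. Along this edge a 33 mm apron stands at right angles: open, it points towards the mouth; shut, it hangs just in front of the lip (6 mm outside the crest, down to z = 15 mm) and closes the mouth
- lid_a_center (a point): blue screw lid of a sample cup lying flat on the worktop, a disc of 61 mm diameter, 14 mm high, 12 g, slides easily; the point is its centre, 7 mm above its underside
- lid_b_center (a point): blue screw lid of a sample cup lying flat on the worktop, a disc of 61 mm diameter, 14 mm high, 12 g, slides easily; the point is its centre, 7 mm above its underside
- lid_c_center (a point): blue screw lid of a sample cup lying flat on the worktop, a disc of 61 mm diameter, 14 mm high, 12 g, slides easily; the point is its centre, 7 mm above its underside
- cup_side_center (a point): sample cup with its blue lid on, 61 mm diameter, 63 mm tall, standing upright, a bystander that must stay; the point is on its axis 30 mm above its foot
- cup_back_center (a point): sample cup with its blue lid on, 61 mm diameter, 63 mm tall, standing upright, a bystander that must stay; the point is on its axis 30 mm above its foot
- cup_left_center (a point): sample cup with its blue lid on, 61 mm diameter, 63 mm tall, standing upright, a bystander that must stay; the point is on its axis 30 mm above its foot
Things that resemble listed ones, but are neither listed nor needed, are in the scene too. What is shaped like the part that bears lid_b_center but black is not meant.

How it is judged (in metres and radians):
On the way:
1. all three lids lie in the pan behind the lip, the cover still open (x of lid_a_center in the frame of pan between 0.026 and 0.15 m and y of lid_a_center in the frame of pan between -0.105 and 0.105 m and height (world z) of each of lid_a_center, lid_b_center, lid_c_center below 0.045 m and x of lid_b_center in the frame of pan between 0.026 and 0.15 m and y of lid_b_center in the frame of pan between -0.105 and 0.105 m and x of lid_c_center in the frame of pan between 0.026 and 0.15 m and y of lid_c_center in the frame of pan between -0.105 and 0.105 m and value of joint cover above 1.2 rad), for 0.3 s.
At the end, for the whole second after the job is handed in: All three lids lie in the pan (centres at least 26 mm past the lip, between the walls, below 45 mm), the cover is shut within 0.06 rad, and the squeegee stands released and still, upright within 0.1 rad, on the worktop (within 6 mm) outside the pan and not touching it (x of lid_a_center in the frame of pan between 0.026 and 0.15 m and y of lid_a_center in the frame of pan between -0.105 and 0.105 m and height (world z) of each of lid_a_center, lid_b_center, lid_c_center below 0.045 m and x of lid_b_center in the frame of pan between 0.026 and 0.15 m and y of lid_b_center in the frame of pan between -0.105 and 0.105 m and x of lid_c_center in the frame of pan between 0.026 and 0.15 m and y of lid_c_center in the frame of pan between -0.105 and 0.105 m and value of joint cover below 0.06 rad and height (world z) of squeegee below 0.006 m and angle between squeegee's own z axis and vertical below 0.1 rad and linear speed of squeegee below 0.02 m/s and contact force between squeegee and pan below 0.1 N and (x of squeegee in the frame of pan below -0.056 m or x of squeegee in the frame of pan above 0.17 m or y of squeegee in the frame of pan below -0.128 m or y of squeegee in the frame of pan above 0.128 m)).
It fails at once if the gripper or arm touches a lid (contact force between any of the fingers, the arm and lid_a above 0.3 N or contact force between any of the fingers, the arm and lid_b above 0.3 N or contact force between any of the fingers, the arm and lid_c above 0.3 N).
It fails at once if a sample cup is shifted by more than 20 mm or tipped (distance of any of cup_side_center, cup_back_center, cup_left_center from where it was at the start of the episode above 0.02 m or angle between any of cup_side_center, cup_back_center, cup_left_center's own z axis and vertical above 0.35 rad).
It also fails if it takes over 64 s, if anything falls off the work surface, if the arm or the gripper's body presses on something with over 40 N, if the wrist force passes 120 N, or if a joint passes its speed limit or range.

## Working session

There is one attempt and no reset: what is moved stays moved. The work goes in short steps, Python scripts to look and compute and a tool call to move; the robot and the scene stay as the last step left them, time stands still between calls to the robot, and variables do not carry over. Pictures are saved under pics/ and viewed, at most 10 in all, crops included, and the job is handed in when it is done.

Besides the shell and the picture viewer there is one more tool, called after "Emit:" as name([rows], argument=value, ...), one row to a line, values as JSON. move_arm: Moves the arm, as the interface text tells. Its arguments: {"type":"object","properties":{"plan":{"type":"array"},"force":{"type":"number"}},"required":["plan"]}

```bash
mkdir -p pics; cat > h.py <<'E'
import numpy as np, cv2
from plant import telemetry, vision, workorder, r
def cap(n,f):
    c=vision.capture(n); cv2.imwrite('pics/'+f+'.png',c['img'][:,:,::-1]); np.savez('pics/'+f+'.npz',**c); return c
def pts(c):
    K,R,t,d=[np.array(c[k],float) for k in('intrinsics','R','t','depth')]
    v,u=np.indices(d.shape); P=np.stack([(u-K[0,2])/K[0,0]*d,(v-K[1,2])/K[1,1]*d,d],-1)
    return (P-t)@R
E
python3 - <<'E'
from h import *
a=cap('top','top1'); b=cap('side','side1')
print(telemetry.get_state()); print(a['R'],a['t'])
E
```

```text
{'time_s': 0.1, 'joints': array([-5.25914438e+01,  2.05865229e+01,  6.41858855e-01, -1.73365346e-02,
       -7.01344357e+01, -1.65081714e+01]), 'qd': array([-0.01102381, -0.05208996,  0.12500846,  0.08344498, -0.02166647,
       -0.02723558]), 'joint_torque': array([-4.57777533e-04, -5.84163988e+01,  2.93755835e+01,  7.01553404e+00,
        1.02337101e-02, -6.09327731e-05]), 'tcp_pos': array([ 0.2406327 , -0.63016648,  0.19034832]), 'eef_rot': array([ 1.79919529e+02, -6.85160068e-03, -1.59105513e+02]), 'contact_force': array([0.10936368, 0.31918264, 0.05847395]), 'moment': array([ 0.04443733, -0.03258612,  0.05921955]), 'gripper_force': 0.0, 'gripper_width': 0.08776402594387753}
[[-0.00420804 -0.9996739   0.02518713]
 [-0.99533841  0.00176025 -0.09642797]
 [ 0.09635219 -0.02547549 -0.99502123]] [-0.07200382  0.54163742  0.96558704]
```

View pics/top1.png

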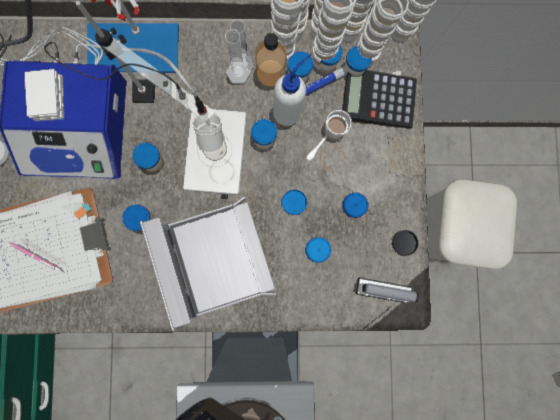

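View pics/side1.png

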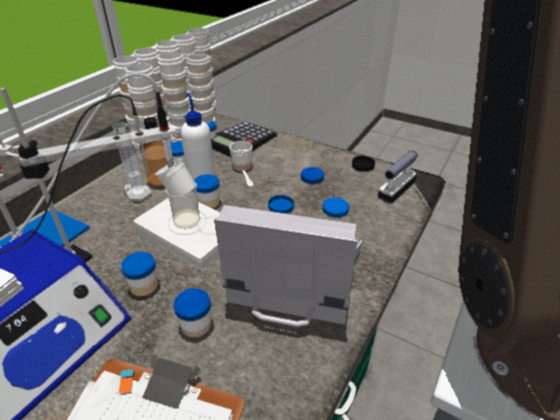

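The top view shows the lids at about (294,202), (355,205) and (318,249), the squeegee at (387,290), and a black decoy at (405,242). The cups are at (146,155), (136,218) and (263,133). The pan is around (222,255), with its mouth to the right and its cover open on the left.

```bash
python3 - <<'E'
from h import *
c=np.load('pics/top1.npz'); P=pts(c); im=c['img'].astype(int)
blue=((im[...,2]-im[...,0]>60)&(im[...,2]>100)).astype(np.uint8)
for n,(u,v) in dict(a=(294,202),b=(355,205),c=(318,249),cs=(146,155),cl=(136,218),cb=(263,133)).items():
    m=np.zeros_like(blue); m[v-16:v+17,u-16:u+17]=1
    q=P[(m*blue)>0]; q=q[np.abs(q[:,2]-np.median(q[:,2]))<.006]
    (x,y),rad=cv2.minEnclosingCircle(q[:,:2].astype(np.float32)); print(n,np.round([x,y,rad],4),np.round(np.median(q,0),4),len(q))
def box(u0,u1,v0,v1,z0,z1,l):
    q=P[v0:v1,u0:u1].reshape(-1,3); q=q[(q[:,2]>z0)&(q[:,2]<z1)]
    print(l,len(q),cv2.minAreaRect(q[:,:2].astype(np.float32)),np.round(q.mean(0),4))
box(345,430,270,312,.07,.1,'handle'); box(345,430,270,312,.01,.04,'head'); box(385,425,225,262,.008,.03,'black')
box(165,280,195,330,.038,.055,'walls')
box(230,290,195,300,.022,.055,'cheeks/walls')
box(130,200,200,330,.1,.25,'cover')
# pixel grid heights
for (u,v) in [(205,300),(215,310),(240,205),(248,203),(272,290),(268,294),(186,325),(143,222),(160,220),(170,235),(192,318),(222,255),(258,240),(268,280),(224,196),(390,270),(395,325),(420,325)]: print((u,v),np.round(P[v,u],3))
E
```

```text
a [ 0.5763 -0.1162  0.0304] [ 0.577  -0.1164  0.0042] 458
b [ 0.5701 -0.263   0.03  ] [ 0.5702 -0.2629  0.0153] 470
c [ 0.4623 -0.1719  0.0303] [ 0.4631 -0.1718  0.0153] 506
cs [0.6782 0.2272 0.0306] [0.6775 0.2262 0.0636] 534
cl [0.5355 0.245  0.0301] [0.5377 0.2468 0.0636] 503
cb [ 0.7341 -0.0442  0.0303] [ 0.7342 -0.0444  0.0637] 514
handle 606 ((0.3668992817401886, -0.322264701128006), (0.12174972891807556, 0.023989923298358917), 79.67851257324219) [ 0.3674 -0.3206  0.084 ]
head 382 ((0.36693018674850464, -0.32197946310043335), (0.12114397436380386, 0.04005980119109154), 79.6331787109375) [ 0.3712 -0.3127  0.0262]
black 102 ((0.47852540016174316, -0.3802836239337921), (0.06015345826745033, 0.06106707453727722), 52.08658981323242) [ 0.4804 -0.3812  0.0133]
walls 601 ((0.43963760137557983, 0.07340043038129807), (0.21903666853904724, 0.15958549082279205), 17.699779510498047) [0.4289 0.1074 0.0484]
cheeks/walls 121 ((0.4703528881072998, -0.011144306510686874), (0.23475629091262817, 0.08378705382347107), 8.229066848754883) [ 0.4294 -0.0123  0.0389]
cover 2203 ((0.41836467385292053, 0.1419161707162857), (0.21552357077598572, 0.037484996020793915), 17.673255920410156) [0.4168 0.1417 0.2102]
(205, 300) [0.345 0.095 0.005]
(215, 310) [0.321 0.072 0.   ]
(240, 205) [0.57  0.014 0.003]
(248, 203) [ 0.575 -0.005  0.001]
(272, 290) [ 0.367 -0.063  0.001]
(268, 294) [ 0.36  -0.053  0.034]
(186, 325) [0.287 0.139 0.005]
(143, 222) [0.512 0.185 0.211]
(160, 220) [0.534 0.205 0.003]
(170, 235) [0.495 0.169 0.053]
(192, 318) [0.303 0.125 0.004]
(222, 255) [0.45  0.056 0.002]
(258, 240) [ 0.485 -0.029  0.002]
(268, 280) [ 0.39  -0.053  0.003]
(224, 196) [0.589 0.05  0.025]
(390, 270) [ 0.412 -0.346  0.002]
(395, 325) [ 0.282 -0.355 -0.001]
(420, 325) [ 0.283 -0.414  0.003]
```

Emit:
move_arm([
  [1,0.018,0.044,-0.01,0,0,8.4],
  [1,0.018,0.044,-0.01,0,0,8.4],
  [1,0.018,0.044,-0.01,0,0,8.4],
  [1,0.018,0.044,-0.01,0,0,8.4],
  [1,0.018,0.044,-0.01,0,0,8.4],
  [1,0.018,0.044,-0.01,0,0,8.4],
  [1,0.018,0.044,-0.01,0,0,8.4],
  [1,0,0,0,0,0,0],
  [1,0,0,0,0,0,0],
], force=30)

```text
time_s: 1.23
tcp_pos: [0.3669, -0.3225, 0.1213]
eef_rot: [180.0, -0.0, -100.3]
contact_force: [-0.1, 0.4, -0.4]
gripper_width: 0.0875
gripper_force: 0.0
```

```bash
python3 - <<'E'
from h import *
# rectified plan view of the pan (z~0) in the assumed pan frame, 2 px/mm
c=np.load('pics/top1.npz'); K,R,t=c['intrinsics'],c['R'],c['t']
o=np.array([.463,.0006]); d=np.array([-.3035,.9528]); n=np.array([-.9528,-.3035])
X,Y=np.meshgrid(np.arange(-.1,.2,.0005),np.arange(-.14,.14,.0005))
W=np.dstack([o[0]+X*d[0]+Y*n[0],o[1]+X*d[1]+Y*n[1],0*X+.004]); C=W@R.T+t
u=(C[...,0]/C[...,2]*K[0,0]+K[0,2]).astype(np.float32); v=(C[...,1]/C[...,2]*K[1,1]+K[1,2]).astype(np.float32)
m=cv2.remap(c['img'],u,v,cv2.INTER_LINEAR)[:,:,::-1].copy()
for x in(-.036,0,.15): cv2.line(m,(int((x+.1)*2000),0),(int((x+.1)*2000),30),(0,0,255),1)
for y in(-.105,.105): cv2.line(m,(0,int((y+.14)*2000)),(80,int((y+.14)*2000)),(0,0,255),1)
cv2.imwrite('pics/rect.png',m)
s=telemetry.get_state(); print(s['tcp_pos'],s['eef_rot'],s['joints'])
E
```

```text
[ 0.36693334 -0.32254222  0.12125475] [ 1.79997594e+02 -7.63466849e-03 -1.00294656e+02] [-1.81927373e+01  6.37734524e+00 -2.80360194e+01  9.56714582e-03
 -5.55879698e+01  7.89267385e+00]
```

View pics/rect.png

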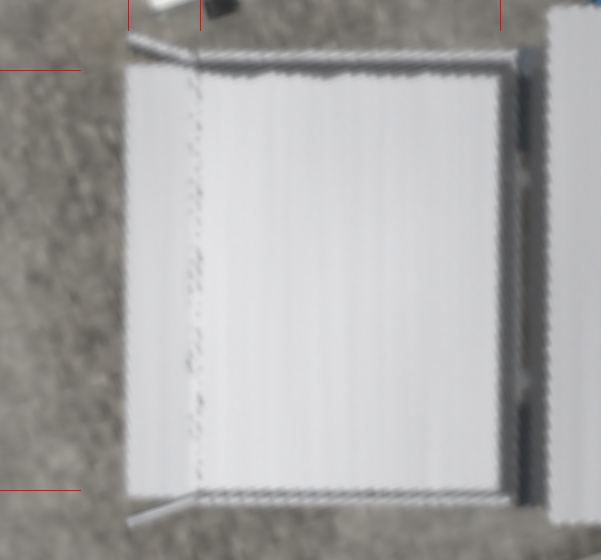

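The rectified view matches the assumed pan frame to about 1 mm: ramp foot at column 128, crest at 197 and rear wall at 500. Next I go down and grip the squeegee.

Emit:
move_arm([
  [1,0,0,-0.025,0,0,0],
  [1,0,0,-0.025,0,0,0],
  [1,0,0,-0.018,0,0,0],
  [1,0,0,0,0,0,0],
  [-1,0,0,0,0,0,0],
  [-1,0,0,0,0,0,0],
  [-1,0,0,0,0,0,0],
  [-1,0,0,0,0,0,0],
  [-1,0,0,0,0,0,0],
  [-1,0,0,0,0,0,0],
], force=40)

```text
time_s: 2.48
tcp_pos: [0.3668, -0.3225, 0.0532]
eef_rot: [-180.0, 0.0, -100.3]
contact_force: [0.1, 0.1, -0.6]
gripper_width: 0.033
gripper_force: 0.0
```

Emit:
move_arm([
  [-1,0,0,0,0,0,0],
  [-1,0,0,0,0,0,0],
  [-1,0,0,0,0,0,0],
  [-1,0,0,0.015,0,0,0],
  [-1,0,0,0.02,0,0,0],
  [-1,0,0,0.015,0,0,0],
  [-1,0.0269,0.0185,0,0,0,-7.75],
  [-1,0.0269,0.0185,0,0,0,-7.75],
  [-1,0.0269,0.0185,0,0,0,-7.75],
  [-1,0.0269,0.0185,0,0,0,-7.75],
  [-1,0.0269,0.0185,0,0,0,-7.75],
  [-1,0.0269,0.0185,0,0,0,-7.75],
  [-1,0.0269,0.0185,0,0,0,-7.75],
  [-1,0.0269,0.0185,0,0,0,-7.75],
  [-1,0,0,0,0,0,0],
  [-1,0,0,0,0,0,0],
])

```text
time_s: 4.47
tcp_pos: [0.5814, -0.1746, 0.1029]
eef_rot: [180.0, -0.0, -162.2]
contact_force: [0.0, -0.0, -0.5]
gripper_width: 0.0004
gripper_force: 0.0
```

```bash
python3 - <<'E'
from h import *
c=cap('side','s2'); t=cap('top','t2')
cv2.imwrite('pics/both2.png',np.hstack([cv2.resize(c['img'][100:340,200:440],(400,400)),cv2.resize(t['img'][120:320,190:390],(400,400))])[:,:,::-1])
E
```

```text
(no output)
```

View pics/both2.png

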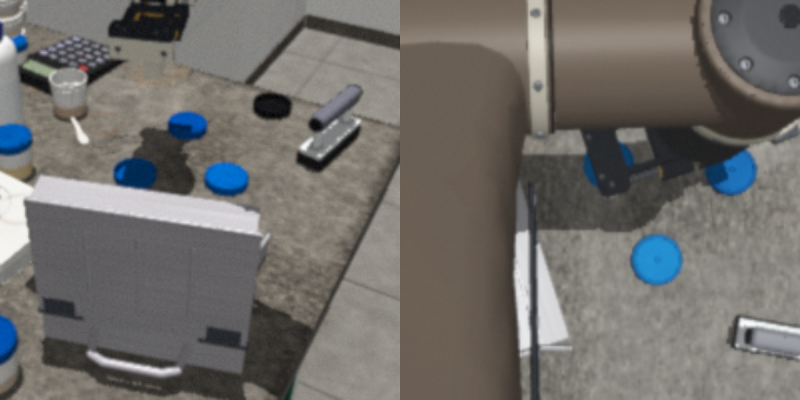

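The gripper came up empty: width is 0 and the squeegee is still standing at right in both views. I measure its pose again.

```bash
python3 - <<'E'
from h import *
for f in('top1','t2'):
    P=pts(np.load(f'pics/{f}.npz'))[262:320,340:432].reshape(-1,3)
    for z0,z1 in((.055,.075),(.078,.1),(.015,.04)):
        q=P[(P[:,2]>z0)&(P[:,2]<z1)]
        if len(q)>5: print(f,z0,len(q),cv2.minAreaRect(q[:,:2].astype(np.float32)),q.mean(0))
for f in('side1','s2'):
    P=pts(np.load(f'pics/{f}.npz')); q=P.reshape(-1,3); q=q[(np.hypot(q[:,0]-.367,q[:,1]+.322)<.09)]
    for z0,z1 in((.055,.065),(.065,.075),(.075,.1),(.01,.035)):
        w=q[(q[:,2]>z0)&(q[:,2]<z1)]
        if len(w)>5: print(f,z0,len(w),cv2.minAreaRect(w[:,:2].astype(np.float32)),w[:,2].max())
print(r.hold_point_z, [a for a in dir(r) if a[0]!='_'])
E
```

```text
top1 0.055 17 ((0.36756157875061035, -0.322243869304657), (0.12122900784015656, 0.02355705015361309), 80.52193450927734) [ 0.37382183 -0.29523274  0.07091373]
top1 0.078 587 ((0.36687541007995605, -0.32226070761680603), (0.121750108897686, 0.02394614741206169), 79.67415618896484) [ 0.36713357 -0.32137121  0.08436514]
top1 0.015 376 ((0.3669242262840271, -0.3219783902168274), (0.12114397436380386, 0.04004770144820213), 79.6331787109375) [ 0.37089542 -0.31331393  0.02644539]
t2 0.055 14 ((0.3710841238498688, -0.3228641748428345), (0.12232404202222824, 0.021546082571148872), 85.66840362548828) [ 0.37597237 -0.28125415  0.07075304]
t2 0.078 578 ((0.3668879568576813, -0.3226371705532074), (0.12162970751523972, 0.02380247600376606), 79.6530990600586) [ 0.36725751 -0.32150702  0.0844005 ]
t2 0.015 377 ((0.36700794100761414, -0.3217370808124542), (0.12103421241044998, 0.03995327651500702), 79.57266998291016) [ 0.37090618 -0.3138611   0.02646002]
side1 0.055 13 ((0.3608292043209076, -0.3124470114707947), (0.10355725884437561, 0.01080952025949955), 74.84225463867188) 0.06487788299425212
side1 
[... 328 characters left out ...]
41153907776), (0.12426536530256271, 0.039927538484334946), 75.01762390136719) 0.03475309493000797
s2 0.055 14 ((0.3602665066719055, -0.31084033846855164), (0.1016097292304039, 0.008753737434744835), 75.75093841552734) 0.06476860450904037
s2 0.065 88 ((0.35692718625068665, -0.31891077756881714), (0.12343069911003113, 0.020714573562145233), 70.38914489746094) 0.0748609641862657
s2 0.075 320 ((0.3645402789115906, -0.3221140503883362), (0.12433792650699615, 0.023800646886229515), 80.33832550048828) 0.08715415957798765
s2 0.01 540 ((0.36424291133880615, -0.32126498222351074), (0.12545618414878845, 0.03983493521809578), 78.60294342041016) 0.034938162679202495
0.0188 ['Unreachable', 'hold_point_z']
```

Emit:
move_arm([
  [1,-0.0268,-0.0184,0,0,0,7.74],
  [1,-0.0268,-0.0184,0,0,0,7.74],
  [1,-0.0268,-0.0184,0,0,0,7.74],
  [1,-0.0268,-0.0184,0,0,0,7.74],
  [1,-0.0268,-0.0184,0,0,0,7.74],
  [1,-0.0268,-0.0184,0,0,0,7.74],
  [1,-0.0268,-0.0184,0,0,0,7.74],
  [1,-0.0268,-0.0184,0,0,0,7.74],
  [1,0,0,0,0,0,0],
  [1,0,0,0,0,0,0],
  [1,0,0,0,0,0,0],
], force=40)

```text
time_s: 5.95
tcp_pos: [0.368, -0.3216, 0.1033]
eef_rot: [-180.0, -0.0, -100.4]
contact_force: [0.3, 0.0, 0.4]
gripper_width: 0.0877
gripper_force: 0.0
```

Emit:
move_arm([
  [1,-0.001,-0.0005,-0.025,0,0,0],
  [1,0,0,-0.025,0,0,0],
  [1,0,0,0,0,0,0],
  [-1,0,0,0,0,0,0],
  [-1,0,0,0,0,0,0],
  [-1,0,0,0,0,0,0],
  [-1,0,0,0,0,0,0],
  [-1,0,0,0,0,0,0],
  [-1,0,0,0,0,0,0],
  [-1,0,0,0,0,0,0],
  [-1,0,0,0,0,0,0],
  [-1,0,0,0,0,0,0],
  [-1,0,0,0,0,0,0],
  [-1,0,0,0,0,0,0],
], force=40)

```text
time_s: 7.7
tcp_pos: [0.3666, -0.3223, 0.0532]
eef_rot: [180.0, 0.0, -100.4]
contact_force: [0.6, 0.3, 0.5]
gripper_width: 0.0004
gripper_force: 0.0
```

```bash
python3 - <<'E'
from h import *
c=cap('side','s3'); t=cap('top','t3'); w=cap('wrist','w3')
cv2.imwrite('pics/both3.png',np.hstack([cv2.resize(c['img'][80:280,320:520],(400,400)),cv2.resize(w['img'],(400,400))])[:,:,::-1])
E
```

```text
(no output)
```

View pics/both3.png

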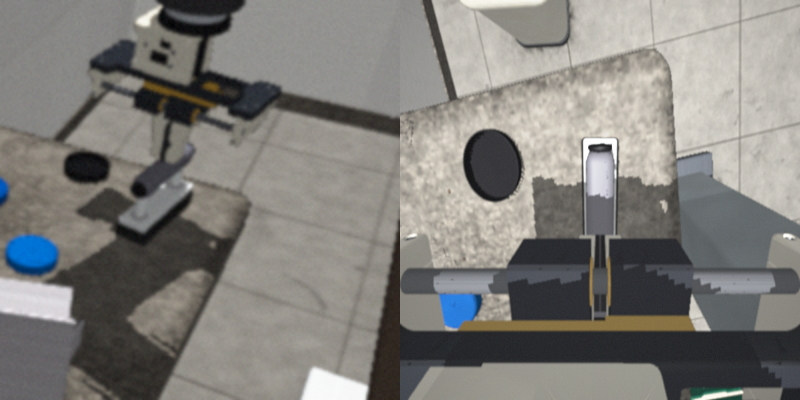

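```bash
python3 - <<'E'
from h import *
def hist(f,xy,rad=.03,z0=.03):
    P=pts(np.load(f'pics/{f}.npz')).reshape(-1,3); q=P[(np.hypot(P[:,0]-xy[0],P[:,1]-xy[1])<rad)&(P[:,2]>z0)&(P[:,2]<.25)]
    h,_=np.histogram(q[:,2],np.arange(z0,.25,.01)); print(f,q[:,2].min(),h)
    for a in np.arange(z0,.2,.01):
        w=q[(q[:,2]>=a)&(q[:,2]<a+.01)]
        if len(w): print(round(a,3),w.min(0).round(3),w.max(0).round(3))
hist('s2',(.5814,-.1746)); hist('s3',(.3666,-.3223),.022); hist('w3',(.3666,-.3223),.03)
E
```

```text
s2 0.13873652453181326 [ 0  0  0  0  0  0  0  0  0  0  3 40 38 17  0  0  0  0  0 66 45]
0.13 [ 0.569 -0.166  0.139] [ 0.58  -0.163  0.14 ]
0.14 [ 0.565 -0.188  0.141] [ 0.587 -0.155  0.15 ]
0.15 [ 0.564 -0.187  0.15 ] [ 0.586 -0.154  0.16 ]
0.16 [ 0.565 -0.162  0.16 ] [ 0.584 -0.155  0.165]
s3 0.030430670084250093 [ 3  0  0  9 25 51 53 69 62 67 71 21  1  5  4  2 23 24 33 41 33]
0.03 [ 0.352 -0.336  0.03 ] [ 0.375 -0.317  0.031]
0.06 [ 0.351 -0.336  0.064] [ 0.357 -0.308  0.069]
0.07 [ 0.351 -0.335  0.071] [ 0.359 -0.302  0.08 ]
0.08 [ 0.353 -0.333  0.08 ] [ 0.377 -0.301  0.089]
0.09 [ 0.349 -0.331  0.09 ] [ 0.384 -0.308  0.1  ]
0.1 [ 0.348 -0.33   0.1  ] [ 0.382 -0.307  0.11 ]
0.11 [ 0.347 -0.331  0.11 ] [ 0.385 -0.306  0.12 ]
0.12 [ 0.346 -0.328  0.12 ] [ 0.386 -0.308  0.13 ]
0.13 [ 0.345 -0.324  0.13 ] [ 0.388 -0.307  0.14 ]
0.14 [ 0.35  -0.315  0.14 ] [ 0.384 -0.307  0.15 ]
0.15 [ 0.376 -0.312  0.153] [ 0.376 -0.312  0.153]
0.16 [ 0.371 -0.318  0.167] [ 0.374 -0.308  0.17 ]
0.17 [ 0.364 -0.307  0.172] [ 0.374 -0.302  0.178]
0.18 [ 0.354 -0.338  0.182] [ 0.374 -0.303  0.187]
0.19 [ 0.345 -0.336  0.191] [ 0.374 -0.302  0.2  ]
w3 0.075839353724807 [   0    0    0    0  153 1401  249  251  147  148  372   26   42   68
 3236 3051 6389 4575    0    0    0]
0.07 [ 0.351 -0.352  0.076] [ 0.378 -0.325  0.08 ]
0.08 [ 0.352 -0.352  0.08 ] [ 0.376 -0.307  0.09 ]
0.09 [ 0.349 -0.336  0.09 ] [ 0.381 -0.329  0.1  ]
0.1 [ 0.359 -0.334  0.1  ] [ 0.372 -0.325  0.11 ]
0.11 [ 0.36  -0.334  0.11 ] [ 0.37 -0.33  0.12]
0.12 [ 0.361 -0.334  0.12 ] [ 0.37 -0.33  0.13]
0.13 [ 0.363 -0.334  0.13 ] [ 0.373 -0.311  0.14 ]
0.14 [ 0.362 -0.327  0.14 ] [ 0.372 -0.314  0.15 ]
0.15 [ 0.361 -0.334  0.15 ] [ 0.371 -0.322  0.16 ]
0.16 [ 0.359 -0.352  0.16 ] [ 0.37 -0.33  0.17]
0.17 [ 0.342 -0.352  0.17 ] [ 0.385 -0.338  0.18 ]
0.18 [ 0.342 -0.35   0.18 ] [ 0.383 -0.339  0.19 ]
0.19 [ 0.339 -0.35   0.19 ] [ 0.382 -0.331  0.2  ]
```

The depth data shows the real fingertips about 36 mm above the reported TCP, at 0.139 against a reported 0.103. The fingers therefore closed above the handle. I open, go 35 mm lower and grip again.

Emit:
move_arm([
  [1,0,0,0,0,0,0],
  [1,0,0,0,0,0,0],
  [1,0,0,0,0,0,0],
  [1,0,0,0,0,0,0],
  [1,0,0,0,0,0,0],
  [1,0,0,0,0,0,0],
  [1,0,0,-0.012,0,0,0],
  [1,0,0,-0.012,0,0,0],
  [1,0,0,-0.01,0,0,0],
  [1,0,0,0,0,0,0],
])

```text
time_s: 9.1
tcp_pos: [0.3657, -0.322, 0.0179]
eef_rot: [179.9, 0.0, -100.4]
contact_force: [0.1, 0.2, 0.2]
gripper_width: 0.0867
gripper_force: 0.0
```

Emit:
move_arm([
  [-1,0,0,0,0,0,0],
  [-1,0,0,0,0,0,0],
  [-1,0,0,0,0,0,0],
  [-1,0,0,0,0,0,0],
  [-1,0,0,0,0,0,0],
  [-1,0,0,0,0,0,0],
  [-1,0,0,0,0,0,0],
  [-1,0,0,0,0,0,0],
  [-1,0,0,0,0,0,0],
  [-1,0,0,0,0,0,0],
], force=40)

```text
time_s: 10.35
tcp_pos: [0.3666, -0.3223, 0.0191]
eef_rot: [180.0, 0.0, -100.4]
contact_force: [0.7, 0.3, -0.1]
gripper_width: 0.0236
gripper_force: 40.0
```

Emit:
move_arm([
  [-1,0,0,0.015,0,0,0],
  [-1,0,0,0.02,0,0,0],
  [-1,0,0,0.015,0,0,0],
  [-1,0.0269,0.0185,0,0,0,-7.74],
  [-1,0.0269,0.0185,0,0,0,-7.74],
  [-1,0.0269,0.0185,0,0,0,-7.74],
  [-1,0.0269,0.0185,0,0,0,-7.74],
  [-1,0.0269,0.0185,0,0,0,-7.74],
  [-1,0.0269,0.0185,0,0,0,-7.74],
  [-1,0.0269,0.0185,0,0,0,-7.74],
  [-1,0.0269,0.0185,0,0,0,-7.74],
  [-1,0,0,0,0,0,0],
  [-1,0,0,0,0,0,0],
])

```text
time_s: 11.98
tcp_pos: [0.5808, -0.1742, 0.0684]
eef_rot: [180.0, -0.1, -162.2]
contact_force: [-0.5, -0.5, -3.1]
gripper_width: 0.0237
gripper_force: 40.0
```

Emit:
move_arm([
  [-1,0,0,-0.016,0,0,0],
  [-1,0,0,-0.016,0,0,0],
  [-1,0,0,-0.016,0,0,0],
  [-1,-0.0061,0.0128,0,0,0,0],
  [-1,-0.0061,0.0128,0,0,0,0],
  [-1,-0.0061,0.0128,0,0,0,0],
  [-1,-0.0061,0.0128,0,0,0,0],
  [-1,-0.0061,0.0128,0,0,0,0],
  [-1,-0.0061,0.0128,0,0,0,0],
  [-1,-0.0061,0.0128,0,0,0,0],
  [-1,-0.0061,0.0128,0,0,0,0],
  [-1,-0.0061,0.0128,0,0,0,0],
  [-1,-0.0061,0.0128,0,0,0,0],
  [-1,-0.0041,0.0129,0.0025,0,0,0],
  [-1,-0.0041,0.0129,0.0025,0,0,0],
  [-1,-0.0041,0.0129,0.0025,0,0,0],
  [-1,-0.0038,0.0119,0,0,0,0],
  [-1,-0.0038,0.0119,0,0,0,0],
  [-1,0,0,0,0,0,0],
])

```text
time_s: 14.35
tcp_pos: [0.5006, 0.0171, 0.0287]
eef_rot: [180.0, -0.0, -162.2]
contact_force: [-0.9, 0.0, -2.7]
gripper_width: 0.0238
gripper_force: 40.0
```

```bash
cat >> h.py <<'E'
o=np.array([.463,.0006]); d=np.array([-.3035,.9528]); n=np.array([-.9528,-.3035])
def blobs(f):
    for cam in('top','side'):
        c=cap(cam,f+cam); P=pts(c); im=c['img'].astype(int)
        b=((im[...,2]-im[...,0]>60)&(im[...,2]>80)&(P[...,2]<.03)&(P[...,2]>-.01)&(P[...,0]<.68)&(P[...,1]<.2)).astype(np.uint8)
        k,L,s,_=cv2.connectedComponentsWithStats(b)
        for i in range(1,k):
            if s[i,4]>25:
                q=P[L==i]; (x,y),R=cv2.minEnclosingCircle(q[:,:2].astype(np.float32)); e=np.array([x,y])-o
                print(cam,s[i,4],'world',np.round([x,y],3),'pan',np.round([e@d,e@n],3),'R',round(R,3),'zmax',q[:,2].max().round(3))
E
python3 - <<'E'
from h import *
blobs('k1')
s=telemetry.get_state(); e=s['tcp_pos'][:2]-o; print(e@d,e@n,s['tcp_pos'])
E
```

```text
top 478 world [ 0.57  -0.263] pan [-0.284 -0.022] R 0.03 zmax 0.021
top 510 world [ 0.462 -0.173] pan [-0.165  0.054] R 0.031 zmax 0.021
side 208 world [ 0.569 -0.272] pan [-0.292 -0.018] R 0.041 zmax 0.016
side 423 world [ 0.467 -0.179] pan [-0.172  0.051] R 0.041 zmax 0.017
0.0035780469665732326 -0.04087369364670581 [0.50086079 0.01641528 0.02860459]
```

Emit:
move_arm([
  [-1,-0.0041,-0.0309,0.025,0,0,0],
  [-1,-0.0041,-0.0309,0.025,0,0,0],
  [-1,-0.0041,-0.0309,0,0,0,0],
  [-1,-0.0041,-0.0309,0,0,0,0],
  [-1,-0.0041,-0.0309,0,0,0,0],
  [-1,-0.0041,-0.0309,0,0,0,0],
  [-1,-0.0041,-0.0309,0,0,0,0],
  [-1,-0.0041,-0.0309,0,0,0,0],
  [-1,0,0,0,0,0,0],
  [-1,0,0,0,0,0,0],
])

```text
time_s: 15.7
tcp_pos: [0.4678, -0.2312, 0.0785]
eef_rot: [180.0, -0.0, -162.4]
contact_force: [0.2, 0.2, -3.2]
gripper_width: 0.024
gripper_force: 40.0
```

```bash
python3 - <<'E'
from h import *
blobs('k2')
s=telemetry.get_state(); e=s['tcp_pos'][:2]-o; print(e@d,e@n,s['tcp_pos'])
E
```

```text
top 50 world [ 0.591 -0.265] pan [-0.292 -0.041] R 0.019 zmax 0.02
side 266 world [ 0.576 -0.261] pan [-0.283 -0.029] R 0.038 zmax 0.018
side 405 world [ 0.468 -0.175] pan [-0.169  0.049] R 0.039 zmax 0.017
-0.2218162452601709 0.06533698073147332 [ 0.46806846 -0.23059014  0.07858922]
```

Emit:
move_arm([
  [-1,0,0,-0.02,0,0,0],
  [-1,0,0,-0.02,0,0,0],
  [-1,0,0,-0.018,0,0,0],
  [-1,-0.0022,0.0146,0,0,0,0],
  [-1,-0.0022,0.0146,0,0,0,0],
  [-1,-0.0022,0.0146,0,0,0,0],
  [-1,-0.0022,0.0146,0,0,0,0],
  [-1,-0.0022,0.0146,0,0,0,0],
  [-1,-0.0022,0.0146,0,0,0,0],
  [-1,-0.0022,0.0146,0,0,0,0],
  [-1,-0.0022,0.0146,0,0,0,0],
  [-1,-0.0022,0.0146,0,0,0,0],
  [-1,-0.0022,0.0146,0,0,0,0],
  [-1,-0.0022,0.0146,0,0,0,0],
  [-1,-0.0041,0.0129,0.0025,0,0,0],
  [-1,-0.0041,0.0129,0.0025,0,0,0],
  [-1,-0.0041,0.0129,0.0025,0,0,0],
  [-1,-0.0038,0.0119,0,0,0,0],
  [-1,-0.0038,0.0119,0,0,0,0],
  [-1,0,0,0,0,0,0],
])

```text
time_s: 18.3
tcp_pos: [0.4238, -0.0071, 0.0282]
eef_rot: [180.0, -0.0, -162.2]
contact_force: [0.1, 0.4, -3.5]
gripper_width: 0.0239
gripper_force: 40.0
```

Emit:
move_arm([
  [-1,0.0175,-0.0349,0.025,0,0,0],
  [-1,0.0175,-0.0349,0.025,0,0,0],
  [-1,0.0175,-0.0349,0,0,0,0],
  [-1,0.0175,-0.0349,0,0,0,0],
  [-1,0.0175,-0.0349,0,0,0,0],
  [-1,0.0175,-0.0349,0,0,0,0],
  [-1,0.0175,-0.0349,0,0,0,0],
  [-1,0.0175,-0.0349,0,0,0,0],
  [-1,0.0175,-0.0349,0,0,0,0],
  [-1,0,0,0,0,0,0],
  [-1,0,0,0,0,0,0],
])

```text
time_s: 19.68
tcp_pos: [0.5806, -0.3219, 0.0772]
eef_rot: [179.9, -0.1, -162.4]
contact_force: [-0.2, 1.1, -2.9]
gripper_width: 0.0241
gripper_force: 40.0
```

```bash
python3 - <<'E'
from h import *
blobs('k3')
s=telemetry.get_state(); e=s['tcp_pos'][:2]-o; print(e@d,e@n,s['tcp_pos'])
E
```

```text
top 482 world [0.506 0.074] pan [ 0.056 -0.063] R 0.03 zmax 0.02
top 503 world [0.405 0.041] pan [0.057 0.043] R 0.03 zmax 0.022
side 36 world [ 0.577 -0.261] pan [-0.284 -0.03 ] R 0.018 zmax 0.015
side 43 world [ 0.565 -0.24 ] pan [-0.26  -0.024] R 0.017 zmax 0.016
-0.3424798340329263 -0.014657505279024943 [ 0.58091536 -0.32128552  0.07793495]
```

View pics/k3top.png

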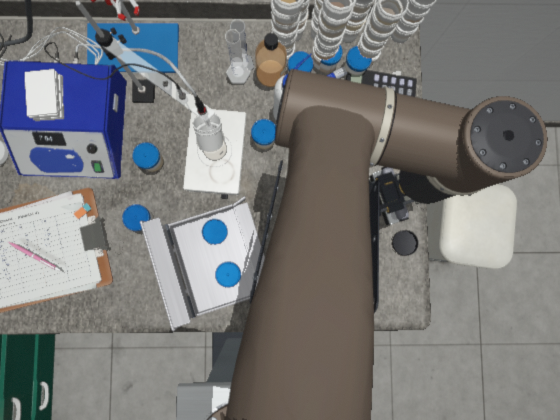

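The view shows lids a and c in the pan at (214,231) and (228,275), with the cups unmoved. Lid b remains, so I make the third stroke.

Emit:
move_arm([
  [-1,0,0,-0.02,0,0,0],
  [-1,0,0,-0.02,0,0,0],
  [-1,0,0,-0.017,0,0,0],
  [-1,-0.0056,0.0166,0,0,0,0],
  [-1,-0.0056,0.0166,0,0,0,0],
  [-1,-0.0056,0.0166,0,0,0,0],
  [-1,-0.0056,0.0166,0,0,0,0],
  [-1,-0.0056,0.0166,0,0,0,0],
  [-1,-0.0056,0.0166,0,0,0,0],
  [-1,-0.0056,0.0166,0,0,0,0],
  [-1,-0.0056,0.0166,0,0,0,0],
  [-1,-0.0056,0.0166,0,0,0,0],
  [-1,-0.0056,0.0166,0,0,0,0],
  [-1,-0.0056,0.0166,0,0,0,0],
  [-1,-0.0056,0.0166,0,0,0,0],
  [-1,-0.0056,0.0166,0,0,0,0],
  [-1,-0.0056,0.0166,0,0,0,0],
  [-1,-0.0056,0.0166,0,0,0,0],
  [-1,-0.0056,0.0166,0,0,0,0],
])

```text
time_s: 22.15
tcp_pos: [0.4916, -0.0553, 0.0213]
eef_rot: [-180.0, 0.0, -162.3]
contact_force: [-0.7, 0.4, -2.7]
gripper_width: 0.0234
gripper_force: 40.0
```

Emit:
move_arm([
  [-1,-0.0041,0.0129,0.0025,0,0,0],
  [-1,-0.0041,0.0129,0.0025,0,0,0],
  [-1,-0.0041,0.0129,0.0025,0,0,0],
  [-1,-0.0038,0.0119,0,0,0,0],
  [-1,-0.0038,0.0119,0,0,0,0],
  [-1,0,0,0,0,0,0],
  [-1,0,0,0,0,0,0],
])

```text
time_s: 23.02
tcp_pos: [0.472, 0.0062, 0.0286]
eef_rot: [-180.0, -0.0, -162.3]
contact_force: [0.2, 0.6, -2.0]
gripper_width: 0.0235
gripper_force: 40.0
```

Emit:
move_arm([
  [-1,0.0075,-0.0236,0.02,0,0,0],
  [-1,0.0075,-0.0236,0,0,0,0],
  [-1,0.0075,-0.0236,0,0,0,0],
  [-1,0.0075,-0.0236,0,0,0,0],
  [-1,0.0075,-0.0236,0,0,0,0],
  [-1,0.0075,-0.0236,0,0,0,0],
  [-1,0.0075,-0.0236,0,0,0,0],
  [-1,0,0,-0.02,0,0,0],
  [-1,0,0,-0.006,0,0,0],
  [-1,0,0,-0.003,0,0,0],
  [-1,0,0,0,0,0,0],
])

```text
time_s: 24.4
tcp_pos: [0.5246, -0.1589, 0.0199]
eef_rot: [-180.0, 0.0, -162.3]
contact_force: [0.2, 0.4, -2.8]
gripper_width: 0.0238
gripper_force: 40.0
```

```bash
python3 - <<'E'
from h import *
blobs('k4')
s=telemetry.get_state(); e=s['tcp_pos'][:2]-o; print(e@d,e@n,s['tcp_pos'],s['contact_force'])
c=np.load('pics/k4top.npz'); P=pts(c)[190:335,130:205].reshape(-1,3); q=P[(P[:,2]>.1)&(P[:,2]<.25)]-np.r_[o,0]
x=q@np.r_[d,0]; print('cover x',x.min(),x.max(),'z',q[:,2].min(),q[:,2].max())
E
```

```text
-0.17072902231008055 -0.010591667871489713 [ 0.52491171 -0.15886559  0.02021091] [-0.06188575  1.35255328 -2.54223259]
cover x 0.14147084691592549 0.16710472719085806 z 0.1883675879251187 0.21442104924254296
```

Emit:
move_arm([
  [-1,0,0,-0.0012,0,0,0],
  [-1,0,0,0,0,0,0],
  [1,0,0,0,0,0,0],
  [1,0,0,0,0,0,0],
  [1,0,0,0,0,0,0],
  [1,0,0,0,0,0,0],
  [1,0,0,0.02,0,0,0],
  [1,0,0,0.04,0,0,0],
  [1,0,0,0.06,0,0,0],
  [1,0,0,0.06,0,0,0],
  [1,0,0,0.06,0,0,0],
  [1,0,0,0,0,0,0],
])

```text
time_s: 26.0
tcp_pos: [0.527, -0.1596, 0.2642]
eef_rot: [-179.8, 0.5, -162.3]
contact_force: [0.6, 0.6, -0.4]
gripper_width: 0.0874
gripper_force: 0.0
```

```bash
python3 - <<'E'
from h import *
blobs('k5')
w=cap('wrist','k5w')
s=telemetry.get_state(); print(s['tcp_pos'],s['joints'],s['contact_force'])
E
```

```text
top 65 world [0.458 0.038] pan [ 0.037 -0.007] R 0.02 zmax 0.022
top 275 world [0.401 0.041] pan [0.057 0.047] R 0.028 zmax 0.022
[ 0.52388896 -0.15887392  0.25775769] [ 3.61219010e+00  6.38452960e+00 -9.30404008e+00 -3.38434567e-02
 -7.43610312e+01 -7.59109378e+01] [-0.62523469 -0.34171378 -0.89360484]
```

View pics/k5w.png

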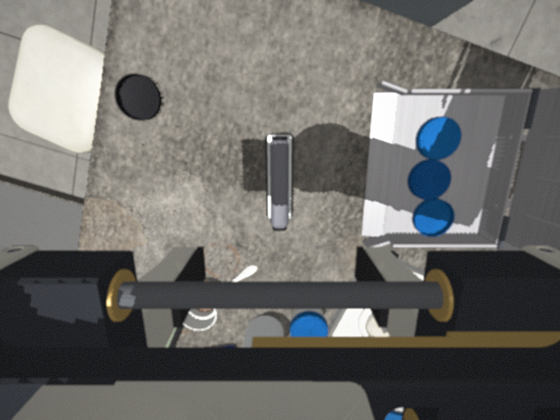

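The wrist view shows all three lids in the pan, at (439,137), (430,179) and (433,216). The squeegee stands upright and released at (280,180). Next I go over the cover to get behind it.

Emit:
move_arm([
  [-1,-0.0147,0.0426,0,0,0,10],
  [-1,-0.0147,0.0426,0,0,0,10],
  [-1,-0.0147,0.0426,0,0,0,10],
  [-1,-0.0147,0.0426,0,0,0,10],
  [-1,-0.0147,0.0426,0,0,0,10],
  [-1,-0.0147,0.0426,0,0,0,10],
  [-1,-0.0147,0.0426,0,0,0,10],
  [-1,-0.0147,0.0426,0,0,0,10],
  [-1,-0.0147,0.0426,0,0,0,10],
  [-1,0,0,0,0,0,0],
  [-1,0,0,0,0,0,0],
])

```text
time_s: 27.52
tcp_pos: [0.3916, 0.2239, 0.2572]
eef_rot: [179.9, -0.1, -72.3]
contact_force: [0.5, -0.3, -0.6]
gripper_width: 0.0004
gripper_force: 0.0
```

```bash
python3 - <<'E'
from h import *
s=telemetry.get_state(); e=s['tcp_pos'][:2]-o; print(e@d,e@n,s['tcp_pos'],s['eef_rot'],s['joints'],s['gripper_width'])
c=cap('side','k6')
cv2.imwrite('pics/k6.png',c['img'][:,:,::-1])
E
```

```text
0.2343717919397182 0.0002257385887007024 [0.3916488  0.22385431 0.25724917] [ 1.79874264e+02 -8.59951500e-02 -7.23178304e+01] [ 5.49049566e+01 -3.42766837e+00 -1.95336678e+01 -7.88677462e-03
 -7.40461430e+01 -3.72207035e+01] 0.0003883761838981206
```

View pics/k6.png

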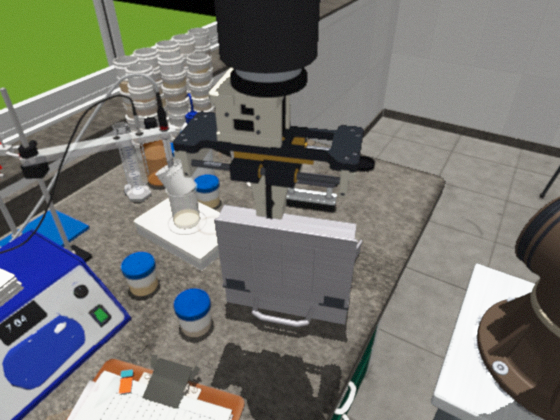

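```bash
python3 - <<'E'
from h import *
c=np.load('pics/k6.npz'); K,R,t=c['intrinsics'],c['R'],c['t']; P=pts(c)
for z in(.257,.293,.35):
    C=R@np.array([.3916,.2239,z])+t; print(z,(K@C/C[2])[:2],C[2])
for p in[(268,190),(269,205),(267,212),(282,195),(280,222),(268,222),(250,230),(270,300)]:
    q=P[p[1],p[0]]; e=q[:2]-o; print(p,q.round(3),'pan',(e@d).round(3),(e@n).round(3))
# wrist: finger heights
E
```

```text
0.257 [271.24546154 235.68858845] 0.5412899692607014
0.293 [270.90817671 213.65265419] 0.5193716412140688
0.35 [270.31175269 174.68629813] 0.48466762180690026
(268, 190) [0.389 0.234 0.336] pan 0.245 -0.0
(269, 205) [0.389 0.232 0.313] pan 0.243 0.0
(267, 212) [0.39  0.236 0.304] pan 0.246 -0.001
(282, 195) [0.373 0.23  0.332] pan 0.246 0.016
(280, 222) [0.424 0.147 0.21 ] pan 0.152 -0.007
(268, 222) [0.441 0.154 0.207] pan 0.152 -0.025
(250, 230) [0.462 0.172 0.196] pan 0.164 -0.051
(270, 300) [0.441 0.153 0.027] pan 0.151 -0.025
```

Emit:
move_arm([
  [-1,0,0,-0.044,0,0,0],
  [-1,0,0,-0.044,0,0,0],
  [-1,0,0,-0.044,0,0,0],
  [-1,0.0046,-0.0143,0,0,0,0],
  [-1,0.0046,-0.0143,0,0,0,0],
  [-1,0.0046,-0.0143,0,0,0,0],
  [-1,0.0046,-0.0143,0,0,0,0],
  [-1,0.0046,-0.0143,0,0,0,0],
  [-1,0.0046,-0.0143,0,0,0,0],
  [-1,0.0046,-0.0143,0,0,0,0],
  [-1,0.0046,-0.0143,0,0,0,0],
  [-1,0.0046,-0.0143,0,0,0,0],
  [-1,0.0046,-0.0143,0,0,0,0],
  [-1,0.0046,-0.0143,0,0,0,0],
  [-1,0.0046,-0.0143,0,0,0,0],
])

```text
time_s: 29.45
tcp_pos: [0.4477, 0.0518, 0.1264]
eef_rot: [180.0, -0.0, -72.3]
contact_force: [0.7, -0.4, -0.2]
gripper_width: 0.0006
gripper_force: 0.0
```

Emit:
move_arm([
  [-1,0.0046,-0.0143,0,0,0,0],
  [-1,0,0,0.03,0,0,0],
  [-1,-0.005,0.04,0.04,0,0,0],
  [-1,-0.005,0.04,0.04,0,0,0],
  [-1,-0.005,0.04,0,0,0,0],
  [-1,-0.005,0.04,0,0,0,0],
  [-1,0,0,0,0,0,0],
  [-1,0,0,0,0,0,0],
  [-1,0,0,0,0,0,0],
  [-1,0,0,0,0,0,0],
  [-1,0,0,0,0,0,0],
  [-1,0,0,0,0,0,0],
  [-1,0,0,0,0,0,0],
  [-1,0,0,0,0,0,0],
  [-1,0,0,0,0,0,0],
  [-1,0,0,0,0,0,0],
])

```text
time_s: 31.45
tcp_pos: [0.432, 0.1985, 0.2365]
eef_rot: [-180.0, -0.0, -72.3]
contact_force: [0.3, -0.3, -0.1]
gripper_width: 0.0008
gripper_force: 0.0
```

```bash
python3 - <<'E'
from h import *
c=cap('top','k7t'); s=cap('side','k7')
P=pts(s).reshape(-1,3); e=P[:,:2]-o; x=e@d; y=e@n
for a in np.arange(0,.16,.02):
    q=P[(x>a)&(x<a+.02)&(abs(y)<.09)&(P[:,2]<.22),2]
    if len(q): print(a.round(2),len(q),np.median(q).round(4))
cv2.imwrite('pics/k7b.png',np.hstack([c['img'][60:360,100:440],s['img'][100:400,130:470]])[:,:,::-1])
E
```

```text
0.0 635 0.0512
0.02 663 0.0513
0.04 700 0.0513
0.06 736 0.0514
0.08 800 0.0514
0.1 843 0.0514
0.12 886 0.0516
0.14 2719 0.0313
```

View pics/k7b.png

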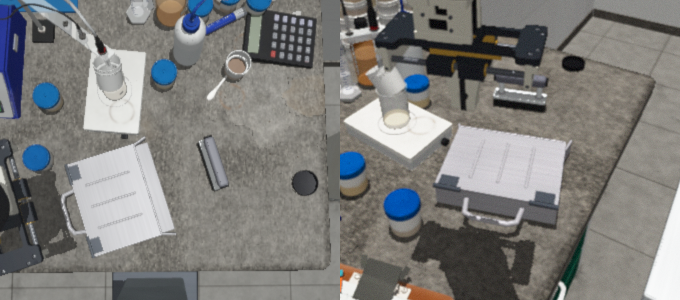

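The cover is shut and level at 51 mm over its whole depth. The squeegee stands clear at (212,162) in the left picture, the cups are in place, and no lids are loose on the worktop.

```bash
python3 -c "
from h import *
print(workorder.close_job())"
```

```text
the job is handed in; nothing more can be done
None
```

All three lids are in the pan, the cover is shut, the squeegee stands released on the worktop clear of the pan, and the job was handed in at about 31.6 s (no verdict came back).

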